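Make up the water kit and the smear kit

ROBOT

A 6-joint arm with a two-finger parallel gripper is mounted at the origin on a cart in front of the work surface, level with it; the furniture and walls round the work are solid. World frame = base frame: x ahead of the robot, y to its left, z up, the work surface at z = 0. Lengths are in mm, angles in rad, forces in N, time in s.
With the tool pointing down it reaches from about 275 to 1000 mm from the base axis. Payload 8.4 kg.
Tool frame: the origin (TCP) lies on the mounting face of the last link; the fingertips stand 173 mm ahead of it and the grasp point (between the pads) lies 155 mm ahead of it; z points along the fingers, y is the line along which they close (so a half turn about z gives the same grasp; the last joint's range is limited). The gripper opens to 85 mm and grips with 20 to 120 N. Pads are 22 mm wide; open, the fingers measure 114 mm over their backs; the gripper's body (76 mm by 85 mm) begins 54 mm behind the grasp point. The pads swing forward as they close: fully open they stand 13 mm farther back than shut.
Start: joints at [-1.35, 0.353, 1.633, -0, 1.155, -0.002], TCP at [138.099, -609.556, 404.681] pointing down, gripper open.
Joint ranges: [-2.63, 2.63], [-0.92, 2.1], [0.06, 2.66], [-1.3, 4.44], [0, 2.69], [-3.02, 3.02]. Speed limits (rad/s): [2.22, 2.22, 2.79, 3.14, 3.14, 3.14].

INTERFACE

Orientations are given as [roll, pitch, yaw] about the fixed x, y, z axes, in that order (R = Rz(yaw) Ry(pitch) Rx(roll)).
In Python, from rig import r gives the robot as it stands.
- The arm moves only by the tool apply_moves, never from a script. Its argument "deltas" is a list of rows, each an object with "claw": the gripper command: -1 is fully open, 1 is shut, values between are in proportion; "delta_pos": the shift along the tool's x, y, z in cm, a list of three; "yaw": the turn about the tool's z in rad. In form: [{"claw": claw, "delta_pos": [tx, ty, tz], "yaw": yaw}, ...]. A call has 1 to 8 rows; each row shifts and turns the commanded pose from where the row before left it, along the tool's axes as they then stand; what a row does not reach is not made up. A row lasts 1/8 s, in which the tool goes at most 62.5 mm and 10.7 degrees, less where a joint would pass 70% of its speed; a pose out of reach is approached as far as the arm can. A call with a gripper value outside its range is refused whole. The fingers move at their own pace and stop on an object; "grip_force" is the grip in N (left out, the last holds). Time passes only in rows, so rows that do not move let the fingers close. It gives the time, the measured TCP pose, the force, the opening and the grip force at its end, in the units of the state.
- r.sense(): the state, without advancing time (a new reading comes with each control period).
- r.grab_frame(name): name is "scene" or "top"; returns a dict with "img" (420x560x3 uint8, blue, green, red), "z_map" (420x560 float32, mm along the optical axis (not along the pixel's ray), 0 where there is no reading), "fx", "fy", "cx", "cy" (pixels), "eye" and "rotation" of the camera in the world. Camera axes: x right, y up, looking along -z (the intrinsics and any distortion apply to the point x, -y, -z); pixel columns grow to the right and rows downward; lengths in mm; the calibration is good to about 2 mm. A picture is of the moment at which its call begins.
- r.sign_off(): hands the job in; it is judged then, once.
The state is a dict: "clock": time; "qpos": joint angles; "qvel": joint speeds; "joint_efforts": joint torques, N m; "eef_pos": TCP position; "tcp_rot": TCP orientation; "contact_force": force on the tool from outside, world axes, zero at the start; "wrist_torque": the same for the moment, N m; "opening": opening from 0.0 (shut) to 1.0 (fully open); "grasp_force": force on a finger pad.
Only numpy, scipy, OpenCV 4.12 (cv2) and the standard library are available. Lean on these libraries where they do the work, as an engineer would, in place of code of your own. Each camera call takes 0.05 s, during which the arm holds its last target. There are 200 camera calls.

TASK

Make up two field kits from the stock on the counter: the water kit (white tray with the blue insert) gets the amber vial, the dropper bottle and the green-capped tube; the smear kit (white tray with the dark grey insert) gets the pink carton of cover slips and the red-capped tube. Set each thing gently and upright, right down in the pocket cut for it (do not drop it from a height), the carton lying flat, and let go. Leave the rest of the stock standing where it is.

Things in the scene. Friction and masses are not known exactly. Their poses are not given: they have to be found in the camera images.
- kit_water: the water kit: a white foam tray, 114 x 184 mm and 31 mm high, filled flush with its rim by a BLUE insert that has three round pockets in a row along the tray's y, all at x = 0 and 14 mm deep, flat bottoms 17 mm above the origin: a pocket 49 mm wide at y = -50 mm for the dropper bottle, one 38 mm wide at y = +4 mm for the vial, one 29 mm wide at y = +52 mm for a sample tube. It does not move. Origin: centre of the tray's underside, z up; its long side runs along its own y. 
- kit_smear: the smear kit: a white foam tray, 114 x 184 mm and 31 mm high, filled flush with its rim by a dark GREY insert that has two pockets, both at x = 0: a shallow oblong one centred at y = -27 mm, 71 mm (x) by 91 mm (y), 8 mm deep, bottom 23 mm above the origin, for the carton; and a round one 29 mm wide at y = +54.5 mm, 14 mm deep, bottom 17 mm above the origin, for a sample tube. It does not move. Origin: centre of the tray's underside, z up; its long side runs along its own y. 
- tube_red: small sample tube with a RED screw cap: white body 13 mm in diameter, 48 mm tall with the cap (the top 8 mm), standing on its skirt. 15 g. Origin: centre of the underside, z up.
- tube_green: small sample tube with a GREEN screw cap: white body 13 mm in diameter, 48 mm tall with the cap (the top 8 mm), standing on its skirt. 15 g. Origin: centre of the underside, z up.
- tube_yellow: small sample tube with a YELLOW screw cap: white body 13 mm in diameter, 48 mm tall with the cap (the top 8 mm), standing on its skirt. 15 g. Origin: centre of the underside, z up. It belongs to neither kit and stays.
- vial: amber glass vial with a white cap, 22 mm in diameter (cap 18 mm), 44 mm tall, body straight up to 34 mm, standing. 30 g. Origin: centre of the underside, z up.
- dropper: white squeeze dropper bottle with a thin red spout, standing: body 33 mm in diameter, straight to about 65 mm, 104 mm tall with the spout. 60 g. Origin: underside, about on its axis (1 mm off), z up.
- carton: pink carton of cover slips, 55 (its x) x 75 (its y) x 22 mm high, lying flat; it fits its pocket with its long side along the tray's long side, either way round. 50 g. Origin: centre of the underside, z up.
- dish: flat pink culture dish with its lid, 57 mm in diameter, 13 mm high, lying flat. It belongs to neither kit and stays. Origin: centre of the underside, z up.
- cup: small yellow cup with an ear, 28 x 35 mm, 24 mm tall, standing. It belongs to neither kit and stays. Origin: underside, z up.
There are look-alikes about, which are no part of the job. What is shaped like the vial but purple is not meant.

How it is judged (in metres and radians):
At the end, for the whole second after the job is handed in: Each of the five lies in its own pocket: within 12 mm of the centre along tray x and y, underside at most 5 mm above the bottom, within 0.2 rad of upright, at rest, carton within 0.3 rad of the tray; yellow-capped tube, dish, cup upright, within 30 mm of their start (x of tube_green in the frame of kit_water between -0.012 and 0.012 m and y of tube_green in the frame of kit_water between 0.04 and 0.064 m and z of each of tube_green, vial, dropper in the frame of kit_water below 0.022 m and angle between each of tube_green, vial, dropper, tube_red, carton, tube_yellow, dish, cup's own z axis and vertical below 0.2 rad and linear speed of each of tube_green, vial, dropper, tube_red, carton below 0.02 m/s and x of vial in the frame of kit_water between -0.012 and 0.012 m and y of vial in the frame of kit_water between -0.008 and 0.016 m and x of dropper in the frame of kit_water between -0.012 and 0.012 m and y of dropper in the frame of kit_water between -0.062 and -0.038 m and x of tube_red in the frame of kit_smear between -0.012 and 0.012 m and y of tube_red in the frame of kit_smear between 0.0425 and 0.0665 m and z of tube_red in the frame of kit_smear below 0.022 m and x of carton in the frame of kit_smear between -0.012 and 0.012 m and y of carton in the frame of kit_smear between -0.039 and -0.015 m and z of carton in the frame of kit_smear below 0.028 m and angle between the x axis of carton and the x axis of kit_smear, either way round below 0.3 rad and distance of each of tube_yellow, dish, cup from where it was at the start of the episode below 0.03 m); the robot touches nothing.
It fails at once if the green-capped tube is dropped or thrown: it moves faster than 0.8 m/s without a finger on it (a free fall of about 33 mm) (linear speed of tube_green above 0.8 m/s and contact force between tube_green and the fingers below 0.02 N).
It fails at once if the vial is dropped or thrown: it moves faster than 0.8 m/s without a finger on it (a free fall of about 33 mm) (linear speed of vial above 0.8 m/s and contact force between vial and the fingers below 0.02 N).
It fails at once if the dropper bottle is dropped or thrown: it moves faster than 0.8 m/s without a finger on it (a free fall of about 33 mm) (linear speed of dropper above 0.8 m/s and contact force between dropper and the fingers below 0.02 N).
It fails at once if the red-capped tube is dropped or thrown: it moves faster than 0.8 m/s without a finger on it (a free fall of about 33 mm) (linear speed of tube_red above 0.8 m/s and contact force between tube_red and the fingers below 0.02 N).
It fails at once if the carton is dropped or thrown: it moves faster than 0.8 m/s without a finger on it (a free fall of about 33 mm) (linear speed of carton above 0.8 m/s and contact force between carton and the fingers below 0.02 N).
It also fails if it takes over 120 s, if anything falls off the work surface, if the arm or the gripper's body presses on something with over 40 N, if the wrist force passes 120 N, or if a joint passes its speed limit or range.

## Working session

There is one attempt and no reset: what is moved stays moved. The work goes in short steps, Python scripts to look and compute and a tool call to move; the robot and the scene stay as the last step left them, time stands still between calls to the robot, and variables do not carry over. Pictures are saved under pics/ and viewed, at most 14 in all, crops included, and the job is handed in when it is done.

Besides the shell and the picture viewer there is one more tool, called after ">>>" as name(argument=value, ...), one argument or row to a line, values as JSON. apply_moves: Moves the arm, as the interface text tells. Its arguments: {"type":"object","properties":{"deltas":{"type":"array"},"grip_force":{"type":"number"}},"required":["deltas"]}

```bash
mkdir -p pics
cat > h.py <<'E'
import numpy as np, cv2
from rig import r
def world(f):
    # per-pixel world points from z_map
    z=f["z_map"]; h,w=z.shape; u,v=np.meshgrid(np.arange(w),np.arange(h))
    p=np.stack([(u-f["cx"])/f["fx"]*z,-(v-f["cy"])/f["fy"]*z,-z],-1)
    return p@np.array(f["rotation"]).T+np.array(f["eye"])
E
python3 - <<'E'
from h import *
for n in("top","scene"):
    f=r.grab_frame(n); cv2.imwrite(f"pics/{n}0.png",f["img"]); np.savez(f"{n}0.npz",**f)
    print(n,f["fx"],f["cx"],f["cy"],f["eye"],np.array(f["rotation"]).round(3).tolist(),[k for k in f])
print(r.sense())
E
```

```text
top 482.9876875954293 278.7720948839531 209.76509507656218 [ 387.12208332  -26.83680758 1378.74938776] [0.099, 0.019, -1.595] ['img', 'z_map', 'fx', 'fy', 'cx', 'cy', 'eye', 'rotation']
scene 458.28895884054276 281.4210520208305 204.56299993900845 [ 141.34097935 -656.22179279  963.41765118] [0.672, 0.011, -0.555] ['img', 'z_map', 'fx', 'fy', 'cx', 'cy', 'eye', 'rotation']
{'clock': 0.1, 'qpos': array([-1.35044034e+00,  3.53598344e-01,  1.63403697e+00, -1.48083627e-05,
        1.15519243e+00, -2.39293237e-03]), 'qvel': array([-5.80838377e-04, -1.93253096e-03, -1.33976298e-03,  1.50768574e-05,
        5.82073765e-05, -1.21835765e-03]), 'joint_efforts': array([ 1.67157680e-06, -6.06355906e+01, -3.42820609e+01, -2.47331866e-05,
        3.95932206e-03, -5.28239298e-06]), 'eef_pos': array([ 138.02838006, -609.36465808,  404.03421923]), 'tcp_rot': array([-3.14035753e+00,  1.05848459e-05,  2.22754909e-01]), 'contact_force': array([-1.21672795,  1.04062468, -0.00937941]), 'wrist_torque': array([ 0.01558086, -0.0031696 , -0.05300696]), 'grasp_force': 0.0, 'opening': 1.0012621759793876}
```

View pics/top0.png

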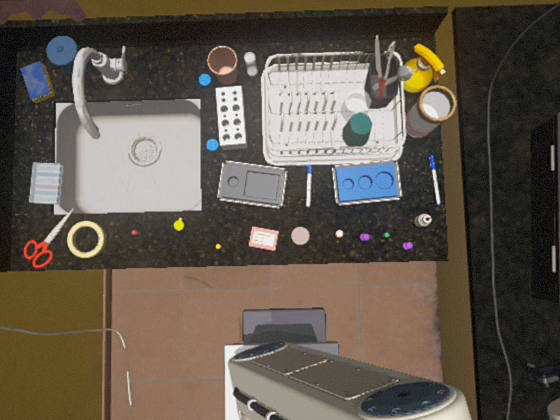

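View pics/scene0.png

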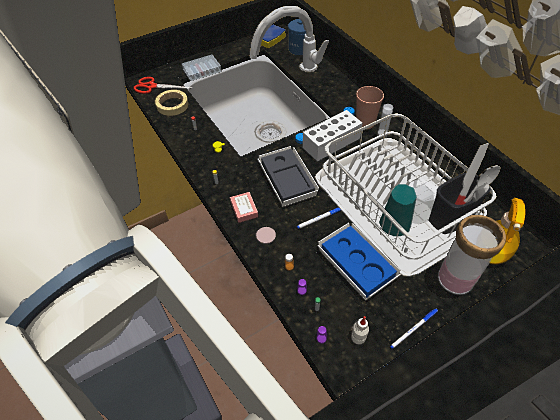

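Candidates, top-view pixels:
- **Red tube:** (134,232). The scissors at (40,250) and the spout at (424,217) are also red.
- **Vial:** the white-capped amber one at (340,233). The purple look-alikes are at (365,237) and (407,245).
- **Green tube:** (386,235). The teal cup at (357,130) is not it.
- **Yellow things that stay:** tube (218,246) and cup (179,224).
- **Carton:** (263,239). The dish is at (300,235).
- **Dropper:** (424,220).
- **Kits:** blue (367,184), grey (252,184).

```bash
cat > h.py <<'E'
import numpy as np, cv2
from rig import r
from scipy.spatial.transform import Rotation as R
def ray(f,uv,z):
    uv=np.atleast_2d(np.asarray(uv,float)); Rm=R.from_euler('xyz',np.array(f["rotation"]).ravel()).as_matrix()
    d=np.c_[(uv[:,0]-f["cx"])/f["fx"],-(uv[:,1]-f["cy"])/f["fy"],-np.ones(len(uv))]@Rm.T
    e=np.array(f["eye"]); return e+d*((z-e[2])/d[:,2])[:,None]
def pix(f,p):
    Rm=R.from_euler('xyz',np.array(f["rotation"]).ravel()).as_matrix()
    c=(np.array(p)-np.array(f["eye"]))@Rm; return np.array([f["cx"]-f["fx"]*c[0]/c[2],f["cy"]+f["fy"]*c[1]/c[2]])
# hue lo,hi, smin, vmin
COL=dict(red=(172,8,120,60),green=(45,80,90,40),yellow=(22,33,120,80),pink=(165,12,25,120),orange=(6,20,110,60),purple=(130,155,80,60),blue=(100,118,120,60))
def mask(img,c,win):
    lo,hi,s,v=COL[c]; H=cv2.cvtColor(img,cv2.COLOR_BGR2HSV); h=H[...,0]
    m=((h>=lo)&(h<=hi)) if lo<hi else ((h>=lo)|(h<=hi))
    m&=(H[...,1]>=s)&(H[...,2]>=v); o=np.zeros_like(m); x0,y0,x1,y1=win; o[y0:y1,x0:x1]=m[y0:y1,x0:x1]; return o
def blob(m):
    n,l,st,c=cv2.connectedComponentsWithStats(m.astype(np.uint8)); i=1+np.argmax(st[1:,4]); return c[i],st[i,4],np.argwhere(l==i)[:,::-1]
E
python3 - <<'E'
from h import *
T=dict(np.load("top0.npz")); S=dict(np.load("scene0.npz"))
for n,c,wt,ws,zt,zs in [("red","red",(120,222,148,242),(185,110,202,135),47,45),("green","green",(376,226,396,245),(308,290,328,315),47,45),("yellowtube","yellow",(208,238,228,255),(208,165,222,190),47,45),("cup","yellow",(168,212,192,236),(208,138,228,155),22,22),("dish","pink",(287,222,314,250),(250,222,280,248),13,13),("carton","pink",(245,222,282,256),(226,185,262,225),22,16),("spout","red",(412,205,436,232),(350,310,372,330),95,95)]:
    for f,w,z in((T,wt,zt),(S,ws,zs)):
        try:
            c0,a,p=blob(mask(f["img"],c,w)); print(n,c0.round(1),a,ray(f,c0,z)[0].round(1))
            if n in("carton",) : q=cv2.minAreaRect(ray(f,p,22)[:,:2].astype(np.float32)); print("  rect",q)
        except Exception as e: print(n,e)
c0,a,p=blob(mask(S["img"],"orange",(278,248,300,275))); print("vial body scene",c0,a,ray(S,c0,17)[0].round(1))
g=T["img"]
for n,w in(("vialcap",(331,224,350,243)),("dropper",(412,208,436,232))):
    m=np.zeros(g.shape[:2],bool); x0,y0,x1,y1=w; m[y0:y1,x0:x1]=g[y0:y1,x0:x1].min(-1)>120
    c0,a,p=blob(m); print(n,c0,a,ray(T,c0,44 if n=="vialcap" else 65)[0].round(1))
for n,w in(("water",(325,155,410,212)),("smear",(212,155,294,212))):
    m=np.zeros(g.shape[:2],bool); x0,y0,x1,y1=w; gg=g[y0:y1,x0:x1]; m[y0:y1,x0:x1]=(gg.min(-1)>120)
    c0,a,p=blob(m); q=cv2.minAreaRect(ray(T,p,31)[:,:2].astype(np.float32)); print(n,a,q)
    z=T["z_map"]; 
m=mask(g,"blue",(325,155,410,212)); c0,a,p=blob(m); print(a,cv2.minAreaRect(ray(T,p,31)[:,:2].astype(np.float32)))
def up(i,x0,y0,x1,y1,k): return cv2.resize(i[y0:y1,x0:x1],None,fx=k,fy=k,interpolation=cv2.INTER_CUBIC)
a=up(g,120,205,440,260,2.5); b=up(g,212,155,412,212,4)
cv2.imwrite("pics/crop1.png",np.vstack([a,b]))
E
```

```text
red [133.2 232. ] 23 [469.3 400.2  47. ]
red [192.5 117.8] 13 [466.9 398.8  45. ]
green [385.9 234.1] 18 [ 445.6 -297.8   47. ]
green [317.4 299.6] 30 [ 443.7 -298.7   45. ]
yellowtube [217.6 245.9] 26 [424.9 166.   47. ]
yellowtube [214.4 171.6] 16 [423.9 165.3  45. ]
cup [178.4 224.4] 105 [489.2 279.8  22. ]
cup [217.8 145.8] 87 [485.4 272.7  22. ]
dish [299.9 235.4] 265 [449.7 -62.5  13. ]
dish [265.5 234.4] 252 [446.1 -68.3  13. ]
carton [263.4 238.4] 312 [443.6  40.4  22. ]
  rect ((444.0099792480469, 40.86540222167969), (77.49542999267578, 57.72312927246094), 78.22283172607422)
carton [243.2 204.8] 244 [443.7  43.2  16. ]
  rect ((442.7615966796875, 40.63456726074219), (75.23550415039062, 54.643924713134766), 77.97740936279297)
spout [427.5 218.5] 6 [ 482.1 -399.7   95. ]
spout [363.1 320.5] 29 [ 478.8 -405.    95. ]
vial body scene [289.08       264.66666667] 75 [ 447.8 -176.4   17. ]
vialcap [339.19047619 233.07142857] 42 [ 451.9 -170.2   44. ]
dropper [424.10810811 219.22522523] 111 [ 482.6 -399.2   65. ]
water 772 ((652.87744140625, -244.72613525390625), (211.55162048339844, 37.301170349121094), 88.3600845336914)
smear 2434 ((597.685546875, 69.07943725585938), (186.96400451660156, 115.71436309814453), 80.67794799804688)
1900 ((593.8739013671875, -252.18544006347656), (92.85348510742188, 162.74354553222656), 4.220414161682129)
```

View pics/crop1.png

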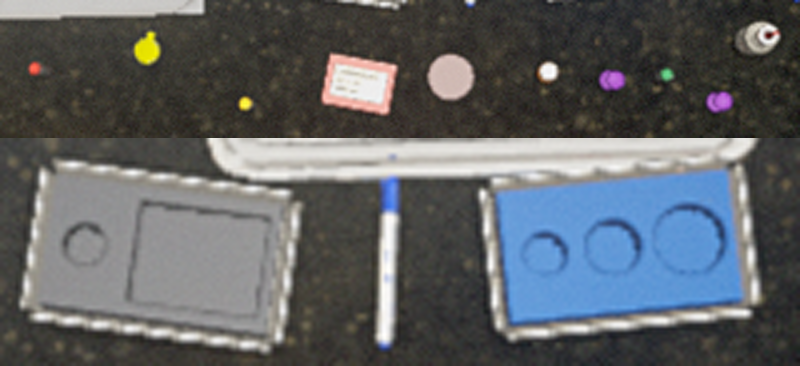

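The crop confirms the picks: red cap at crop (36,69), green (667,74), white-capped amber vial (548,72) beside purple (612,80), and dropper (762,38). The water pockets run small to large left to right at crop y≈247. The smear pocket's round hole is on the left at (85,243). Both trays therefore have +y toward the left.

```bash
cat > go.py <<'E'
import sys
from h import *
# go.py x y z yawdeg : cm deltas in the tool axes from the present pose
s=r.sense(); p=s["eef_pos"]; a=s["tcp_rot"][2]; c,n=np.cos(a),np.sin(a)
if len(sys.argv)>1:
    x,y,z,w=map(float,sys.argv[1:]); d=np.array([x,y,z])-p
    print("tool cm",((c*d[0]+n*d[1])/10).round(2),((n*d[0]-c*d[1])/10).round(2),(-d[2]/10).round(2),"yaw",(-((np.radians(w)-a+np.pi)%(2*np.pi)-np.pi)).round(3))
print("at",p.round(1),s["tcp_rot"].round(3),"t",s["clock"],"op",round(float(s["opening"]),3),"gf",s["grasp_force"],"F",s["contact_force"].round(1))
E
python3 - <<'E'
from h import *
T=dict(np.load("top0.npz"))
for n,uv in dict(sm_t=(233.25,181.4),sm_c=(261.5,185.4),w_t=(348.2,183.6),w_v=(365,182.4),w_d=(384.3,180.6)).items(): print(n,ray(T,uv,31)[0].round(1))
z=T["z_map"]; v,u=np.mgrid[0:420,0:560]; P=np.concatenate([ray(T,np.c_[u.ravel(),v.ravel()],0)]) ; e=np.array(T["eye"])
# world from depth
Rm=R.from_euler('xyz',np.array(T["rotation"]).ravel()).as_matrix()
W=np.stack([(u-T["cx"])/T["fx"]*z,-(v-T["cy"])/T["fy"]*z,-z],-1)@Rm.T+e
for y0,y1 in((-340,-280),(-280,-220),(-220,-160),(0,80),(80,140)):
    m=(z>0)&(W[...,1]>y0)&(W[...,1]<y1)&(W[...,0]>600)&(W[...,0]<760)&(W[...,2]>38)
    print(y0,"rack x min",W[m][:,0].min().round() if m.any() else None,"zmax",W[m][:,2].max().round() if m.any() else None)
E
python3 go.py 445 -298 320 90
```

```text
sm_t [606.2 121.7  31. ]
sm_c [592.5  42.1  31. ]
w_t [ 591. -202.   31.]
w_v [ 593.1 -249.2   31. ]
w_d [ 596.7 -303.5   31. ]
-340 rack x min 616.0 zmax 142.0
-280 rack x min 609.0 zmax 158.0
-220 rack x min 605.0 zmax 159.0
0 rack x min 629.0 zmax 143.0
80 rack x min 623.0 zmax 70.0
tool cm 36.82 -23.59 8.4 yaw -1.348
at [ 138.  -609.4  404. ] [-3.14   0.     0.223] t 0.1 op 1.001 gf 0.0 F [-1.2  1.  -0. ]
```

Run:
```python
from h import *
T=dict(np.load("top0.npz")); S=dict(np.load("scene0.npz"))
for f,name in((T,"T"),(S,"S")):
    z=f["z_map"]; v,u=np.mgrid[0:420,0:560]; Rm=R.from_euler('xyz',np.array(f["rotation"]).ravel()).as_matrix()
    W=np.stack([(u-f["cx"])/f["fx"]*z,-(v-f["cy"])/f["fy"]*z,-z],-1)@Rm.T+np.array(f["eye"])
    w=f["img"].min(-1)>130
    for y0,y1 in((-330,-280),(-280,-220),(-220,-160),(0,80),(80,140)):
        m=w&(z>0)&(W[...,1]>y0)&(W[...,1]<y1)&(W[...,0]>560)&(W[...,0]<720)
        out=[]
        for za in range(40,170,15):
            q=W[m&(W[...,2]>za)&(W[...,2]<=za+15)]
            if len(q)>4: out.append((za,len(q),int(np.percentile(q[:,0],5)),int(np.median(q[:,0]))))
        print(name,y0,out)
c=T["img"][140:215,210:410]; cs=S["img"][130:300,255:415]
cv2.imwrite("pics/rack.png",np.hstack([cv2.resize(S["img"][110:310,250:450],(600,600),interpolation=cv2.INTER_CUBIC)]))
```

```text
T -330 [(55, 37, 667, 670), (70, 17, 668, 671), (85, 5, 673, 674), (130, 58, 668, 672)]
T -280 [(55, 41, 666, 669), (70, 23, 666, 669), (130, 62, 668, 670)]
T -220 [(40, 8, 683, 700), (55, 33, 667, 668), (70, 24, 667, 670), (85, 5, 673, 674), (130, 59, 668, 670)]
T 0 [(55, 36, 672, 684), (70, 9, 672, 689), (130, 56, 673, 688)]
T 80 [(40, 10, 708, 709), (55, 93, 707, 712)]
S -330 [(55, 56, 664, 668), (70, 6, 665, 667), (130, 76, 666, 669)]
S -280 [(55, 53, 665, 666), (130, 72, 666, 668)]
S -220 [(55, 35, 664, 666), (130, 61, 666, 669)]
S 0 [(55, 31, 670, 679), (130, 39, 672, 686)]
S 80 [(55, 59, 707, 711)]
```

View pics/rack.png

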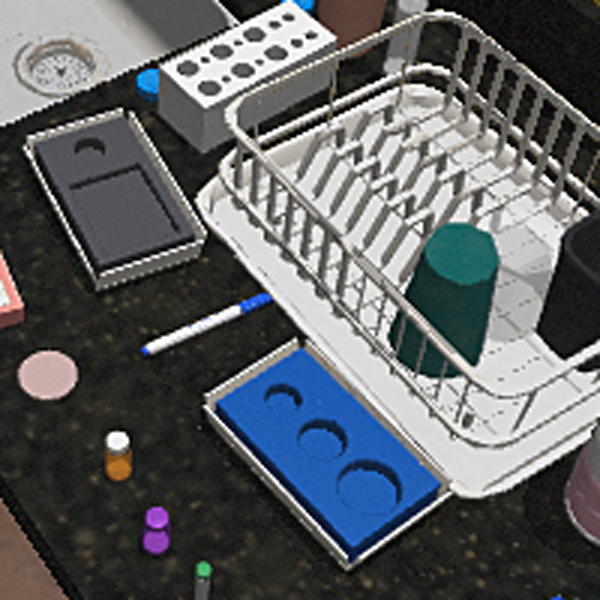

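The rack front wire stands at x≈667, which clears the gripper over the trays. Moving in on the green tube.

>>> apply_moves(
  deltas=[
    {"claw":-1,"delta_pos":[4.6,-2.95,1.0],"yaw":0},
    {"claw":-1,"delta_pos":[4.6,-2.95,1.0],"yaw":0},
    {"claw":-1,"delta_pos":[4.6,-2.95,1.0],"yaw":0},
    {"claw":-1,"delta_pos":[4.6,-2.95,1.0],"yaw":0},
    {"claw":-1,"delta_pos":[4.6,-2.95,1.0],"yaw":0},
    {"claw":-1,"delta_pos":[4.6,-2.95,1.0],"yaw":0},
    {"claw":-1,"delta_pos":[4.6,-2.95,1.0],"yaw":0},
    {"claw":-1,"delta_pos":[4.6,-2.95,1.0],"yaw":0},
  ],
  grip_force=20,
)

```text
clock: 1.1
eef_pos: [445.8, -296.6, 324.3]
tcp_rot: [-3.142, 0.0, 0.223]
contact_force: [1.3, -1.1, 0.7]
opening: 0.997
grasp_force: 0.0
```

>>> apply_moves(
  deltas=[
    {"claw":-1,"delta_pos":[0,0,0],"yaw":-0.169},
    {"claw":-1,"delta_pos":[0,0,0],"yaw":-0.169},
    {"claw":-1,"delta_pos":[0,0,0],"yaw":-0.169},
    {"claw":-1,"delta_pos":[0,0,0],"yaw":-0.169},
    {"claw":-1,"delta_pos":[0,0,0],"yaw":-0.169},
    {"claw":-1,"delta_pos":[0,0,0],"yaw":-0.169},
    {"claw":-1,"delta_pos":[0,0,0],"yaw":-0.169},
    {"claw":-1,"delta_pos":[0,0,0],"yaw":-0.169},
  ],
)

```text
clock: 2.1
eef_pos: [444.7, -298.0, 324.4]
tcp_rot: [-3.141, -0.0, 1.58]
contact_force: [-0.4, -0.4, 0.0]
opening: 1.001
grasp_force: 0.0
```

```bash
python3 go.py 445 -298 191 94
```

```text
tool cm -0.0 0.03 13.34 yaw -0.06
at [ 444.7 -298.   324.4] [-3.141 -0.     1.58 ] t 2.1 op 1.001 gf 0.0 F [-0.4 -0.4  0. ]
```

>>> apply_moves(
  deltas=[
    {"claw":0.0,"delta_pos":[0,0,4],"yaw":-0.06},
    {"claw":0.0,"delta_pos":[0,0,4],"yaw":0},
    {"claw":0.0,"delta_pos":[0,0,3],"yaw":0},
    {"claw":0.0,"delta_pos":[0,0,2.3],"yaw":0},
    {"claw":0.0,"delta_pos":[0,0,0],"yaw":0},
  ],
)

```text
clock: 2.72
eef_pos: [444.1, -297.6, 190.1]
tcp_rot: [-3.139, -0.002, 1.635]
contact_force: [-0.9, -0.4, 0.5]
opening: 0.502
grasp_force: 0.0
```

```bash
python3 go.py
python3 - <<'E'
from h import *
f=r.grab_frame("scene"); cv2.imwrite("pics/g1.png",cv2.resize(f["img"][220:360,240:400],None,fx=4,fy=4)[:600,:])
E
```

```text
at [ 444.1 -297.6  190.1] [-3.139e+00 -2.000e-03  1.635e+00] t 2.725 op 0.502 gf 0.0 F [-0.9 -0.4  0.5]
```

View pics/g1.png

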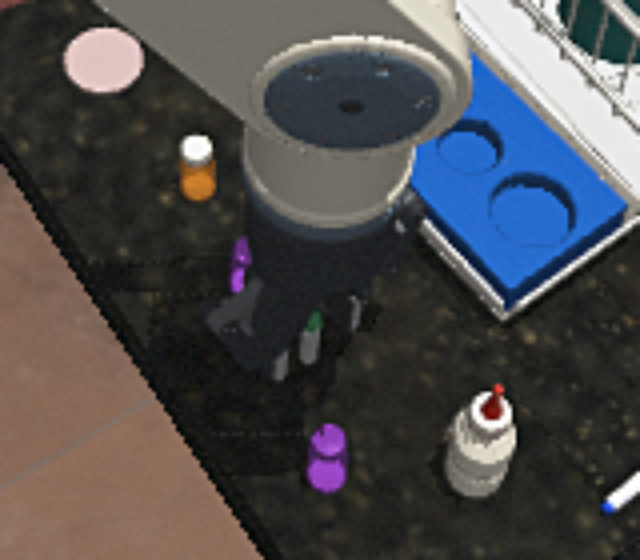

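The green tube stands between the two fingers at crop (310,340), so I'm closing on it.

>>> apply_moves(
  deltas=[
    {"claw":1,"delta_pos":[0,0,0],"yaw":0},
    {"claw":1,"delta_pos":[0,0,0],"yaw":0},
    {"claw":1,"delta_pos":[0,0,0],"yaw":0},
    {"claw":1,"delta_pos":[0,0,0],"yaw":0},
    {"claw":1,"delta_pos":[0,0,-2],"yaw":0},
    {"claw":1,"delta_pos":[0,0,-3],"yaw":0},
    {"claw":1,"delta_pos":[0,0,-3],"yaw":0},
    {"claw":1,"delta_pos":[0,0,0],"yaw":0},
  ],
)

```text
clock: 3.78
eef_pos: [445.5, -298.6, 273.9]
tcp_rot: [3.138, 0.003, 1.635]
contact_force: [0.5, -0.4, -0.2]
opening: 0.134
grasp_force: 19.6
```

```bash
python3 go.py 590.5 -201 270 94.2
```

```text
tool cm 8.81 15.09 0.39 yaw -0.009
at [ 445.5 -298.6  273.9] [3.138e+00 3.000e-03 1.635e+00] t 3.775 op 0.134 gf 19.632723964605248 F [ 0.5 -0.4 -0.2]
```

>>> apply_moves(
  deltas=[
    {"claw":1,"delta_pos":[1.4,2.5,0],"yaw":0},
    {"claw":1,"delta_pos":[1.5,2.5,0],"yaw":0},
    {"claw":1,"delta_pos":[1.5,2.5,0],"yaw":0},
    {"claw":1,"delta_pos":[1.5,2.5,0],"yaw":0},
    {"claw":1,"delta_pos":[1.5,2.5,0],"yaw":0},
    {"claw":1,"delta_pos":[1.4,2.5,0],"yaw":0},
    {"claw":1,"delta_pos":[0,0,0],"yaw":0},
    {"claw":1,"delta_pos":[0,0,0],"yaw":0},
  ],
)

```text
clock: 4.78
eef_pos: [588.2, -200.7, 270.7]
tcp_rot: [-3.14, -0.001, 1.635]
contact_force: [-0.4, 0.7, 0.1]
opening: 0.134
grasp_force: 19.7
```

```bash
python3 go.py 590.5 -201 208 94.2
```

```text
tool cm -0.05 0.23 6.27 yaw -0.009
at [ 588.2 -200.7  270.7] [-3.140e+00 -1.000e-03  1.635e+00] t 4.775 op 0.134 gf 19.65180402585247 F [-0.4  0.7  0.1]
```

>>> apply_moves(
  deltas=[
    {"claw":1,"delta_pos":[0,0.2,2],"yaw":0},
    {"claw":1,"delta_pos":[0,0,2],"yaw":0},
    {"claw":1,"delta_pos":[0,0,1],"yaw":0},
    {"claw":1,"delta_pos":[0,0,0.7],"yaw":0},
    {"claw":1,"delta_pos":[0,0,0.3],"yaw":0},
    {"claw":1,"delta_pos":[0,0,0.3],"yaw":0},
    {"claw":1,"delta_pos":[0,0,0],"yaw":0},
    {"claw":1,"delta_pos":[0,0,0],"yaw":0},
  ],
)

```text
clock: 5.78
eef_pos: [591.3, -200.7, 209.7]
tcp_rot: [3.14, 0.001, 1.635]
contact_force: [-1.8, 0.4, 4.7]
opening: 0.137
grasp_force: 20.1
```

```bash
python3 go.py 590.5 -201 207 94.2;python3 - <<'E'
from h import *
f=r.grab_frame("scene"); cv2.imwrite("pics/g2.png",cv2.resize(f["img"][190:310,290:450],None,fx=5,fy=5))
E
```

```text
tool cm -0.03 -0.08 0.27 yaw -0.009
at [ 591.3 -200.7  209.7] [3.140e+00 1.000e-03 1.635e+00] t 5.775 op 0.137 gf 20.109034648542092 F [-1.8  0.4  4.7]
```

View pics/g2.png

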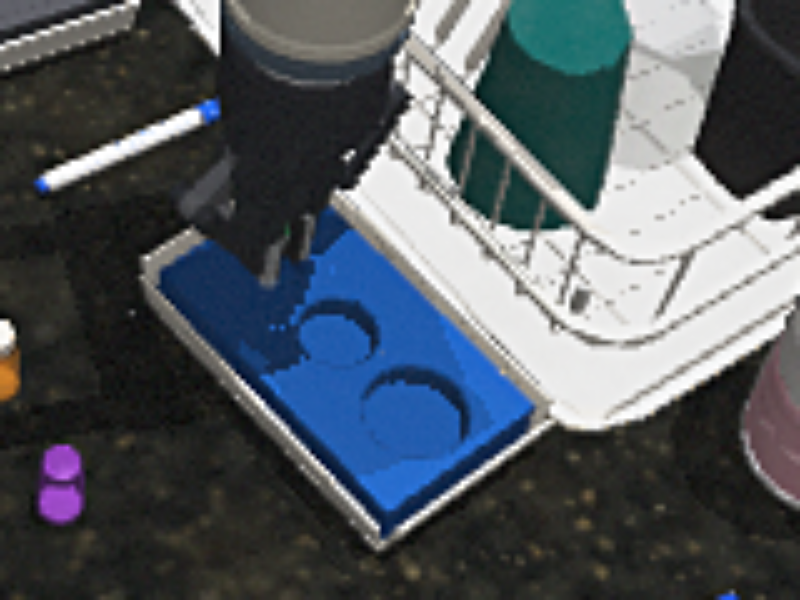

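The wrist feels a 5 N contact at pocket-bottom height, with the fingers over the smallest pocket, so the tube is seated. Releasing with a small opening.

>>> apply_moves(
  deltas=[
    {"claw":0.6,"delta_pos":[0,0,0],"yaw":0},
    {"claw":0.4,"delta_pos":[0,0,0],"yaw":0},
    {"claw":0.4,"delta_pos":[0,0,0],"yaw":0},
    {"claw":0.4,"delta_pos":[0,0,-2],"yaw":0},
    {"claw":0.4,"delta_pos":[0,0,-3],"yaw":0},
    {"claw":0.3,"delta_pos":[0,0,-4],"yaw":0},
    {"claw":0.2,"delta_pos":[0,0,0],"yaw":0},
  ],
)

```text
clock: 6.7
eef_pos: [592.3, -201.0, 303.4]
tcp_rot: [3.135, 0.003, 1.635]
contact_force: [-0.6, 0.0, 0.3]
opening: 0.399
grasp_force: 0.0
```

```bash
python3 go.py 450 -171 290 94.2
python3 - <<'E'
from h import *
f=r.grab_frame("scene"); cv2.imwrite("pics/g3.png",f["img"])
m=mask(f["img"],"green",(300,200,400,280)); 
try: print([ (b[0],b[1]) for b in [blob(m)]], ray(f,blob(m)[0],60))
except Exception as e: print(e)
E
```

```text
tool cm 3.9 -14.01 1.34 yaw -0.009
at [ 592.3 -201.   303.4] [3.135e+00 3.000e-03 1.635e+00] t 6.7 op 0.399 gf 0.0 F [-0.6  0.   0.3]
[(array([344.6875, 235.    ]), np.int32(16))] [[ 590.13983285 -199.7145334    60.        ]]
```

Green cap measured at (590,-200), dead on its pocket. Next is the vial.

>>> apply_moves(
  deltas=[
    {"claw":0,"delta_pos":[1,-3.5,0.3],"yaw":0},
    {"claw":0,"delta_pos":[1,-3.5,0.3],"yaw":0},
    {"claw":0,"delta_pos":[1,-3.5,0.3],"yaw":0},
    {"claw":-0.1,"delta_pos":[0.9,-3.4,0.3],"yaw":0},
    {"claw":-0.1,"delta_pos":[0,0,3],"yaw":0},
    {"claw":-0.1,"delta_pos":[0,0,3],"yaw":0},
    {"claw":-0.1,"delta_pos":[0,0,2],"yaw":0},
    {"claw":-0.1,"delta_pos":[0,0,0],"yaw":0},
  ],
)

```text
clock: 7.75
eef_pos: [448.8, -170.2, 205.3]
tcp_rot: [-3.138, -0.002, 1.635]
contact_force: [0.7, 0.1, 1.0]
opening: 0.547
grasp_force: 0.0
```

```bash
python3 go.py 451 -171 189 94.2
```

```text
tool cm -0.1 0.22 1.63 yaw -0.009
at [ 448.8 -170.2  205.3] [-3.138e+00 -2.000e-03  1.635e+00] t 7.75 op 0.547 gf 0.0 F [0.7 0.1 1. ]
```

>>> apply_moves(
  deltas=[
    {"claw":-0.1,"delta_pos":[-0.1,0.2,1],"yaw":0},
    {"claw":-0.1,"delta_pos":[0,0,0.6],"yaw":0},
    {"claw":-0.1,"delta_pos":[0,0,0],"yaw":0},
    {"claw":1,"delta_pos":[0,0,0],"yaw":0},
    {"claw":1,"delta_pos":[0,0,0],"yaw":0},
    {"claw":1,"delta_pos":[0,0,0],"yaw":0},
    {"claw":1,"delta_pos":[0,0,0],"yaw":0},
    {"claw":1,"delta_pos":[0,0,0],"yaw":0},
  ],
)

```text
clock: 8.75
eef_pos: [451.9, -171.4, 191.0]
tcp_rot: [3.141, 0.0, 1.635]
contact_force: [-0.8, 0.3, 6.7]
opening: 0.241
grasp_force: 20.2
```

>>> apply_moves(
  deltas=[
    {"claw":1,"delta_pos":[0,0,-2],"yaw":0},
    {"claw":1,"delta_pos":[0,0,-3],"yaw":0},
    {"claw":1,"delta_pos":[0,0,-3],"yaw":0},
    {"claw":1,"delta_pos":[0,0,0],"yaw":0},
    {"claw":1,"delta_pos":[0,0,0],"yaw":0},
  ],
)

```text
clock: 9.38
eef_pos: [451.4, -171.3, 270.2]
tcp_rot: [-3.141, -0.0, 1.635]
contact_force: [-0.5, -0.6, 0.1]
opening: 0.239
grasp_force: 19.8
```

```bash
python3 go.py 593.5 -248.5 270 94.2
```

```text
tool cm -8.62 13.68 0.02 yaw -0.009
at [ 451.4 -171.3  270.2] [-3.141 -0.     1.635] t 9.375 op 0.239 gf 19.781605086755008 F [-0.5 -0.6  0.1]
```

>>> apply_moves(
  deltas=[
    {"claw":1,"delta_pos":[-1.4,2.3,0],"yaw":0},
    {"claw":1,"delta_pos":[-1.4,2.3,0],"yaw":0},
    {"claw":1,"delta_pos":[-1.4,2.3,0],"yaw":0},
    {"claw":1,"delta_pos":[-1.4,2.3,0],"yaw":0},
    {"claw":1,"delta_pos":[-1.5,2.3,0],"yaw":0},
    {"claw":1,"delta_pos":[-1.5,2.2,0],"yaw":0},
    {"claw":1,"delta_pos":[0,0,2],"yaw":0},
    {"claw":1,"delta_pos":[0,0,0],"yaw":0},
  ],
)

```text
clock: 10.38
eef_pos: [591.9, -247.5, 247.0]
tcp_rot: [-3.136, -0.003, 1.635]
contact_force: [0.3, 0.2, -0.6]
opening: 0.239
grasp_force: 19.8
```

```bash
python3 go.py 593.5 -248.5 208 94.2
```

```text
tool cm -0.11 0.15 3.9 yaw -0.009
at [ 591.9 -247.5  247. ] [-3.136e+00 -3.000e-03  1.635e+00] t 10.375 op 0.239 gf 19.786855339771137 F [ 0.3  0.2 -0.6]
```

>>> apply_moves(
  deltas=[
    {"claw":1,"delta_pos":[-0.1,0.1,1.5],"yaw":0},
    {"claw":1,"delta_pos":[0,0,1.5],"yaw":0},
    {"claw":1,"delta_pos":[0,0,0.5],"yaw":0},
    {"claw":1,"delta_pos":[0,0,0.3],"yaw":0},
    {"claw":1,"delta_pos":[0,0,0.3],"yaw":0},
    {"claw":1,"delta_pos":[0,0,0.1],"yaw":0},
    {"claw":1,"delta_pos":[0,0,0],"yaw":0},
    {"claw":1,"delta_pos":[0,0,0],"yaw":0},
  ],
)

```text
clock: 11.38
eef_pos: [595.1, -249.4, 208.9]
tcp_rot: [3.141, 0.0, 1.635]
contact_force: [-0.2, -0.3, 0.5]
opening: 0.244
grasp_force: 19.8
```

>>> apply_moves(
  deltas=[
    {"claw":1,"delta_pos":[0,0,0.15],"yaw":0},
    {"claw":1,"delta_pos":[0,0,0.1],"yaw":0},
    {"claw":1,"delta_pos":[0,0,0],"yaw":0},
  ],
)

```text
clock: 11.75
eef_pos: [595.4, -249.5, 207.9]
tcp_rot: [3.141, 0.001, 1.635]
contact_force: [-3.8, 2.1, 14.8]
opening: 0.24
grasp_force: 21.0
```

>>> apply_moves(
  deltas=[
    {"claw":0.4,"delta_pos":[0,0,-0.1],"yaw":0},
    {"claw":0.2,"delta_pos":[0,0,0],"yaw":0},
    {"claw":0.2,"delta_pos":[0,0,0],"yaw":0},
    {"claw":0.2,"delta_pos":[0,0,-2],"yaw":0},
    {"claw":0.2,"delta_pos":[0,0,-4],"yaw":0},
    {"claw":0,"delta_pos":[0,0,-4],"yaw":0},
    {"claw":0,"delta_pos":[0,0,-2],"yaw":0},
    {"claw":0,"delta_pos":[0,0,0],"yaw":0},
  ],
)

```text
clock: 12.75
eef_pos: [595.4, -249.5, 329.0]
tcp_rot: [3.139, 0.001, 1.635]
contact_force: [-0.4, 0.2, 0.5]
opening: 0.503
grasp_force: 0.0
```

```bash
python3 go.py 482.5 -402 330 94.2;python3 - <<'E'
from h import *
f=r.grab_frame("scene"); cv2.imwrite("pics/g4.png",cv2.resize(f["img"][190:330,300:460],None,fx=4,fy=4))
E
```

```text
tool cm -14.49 -12.24 -0.1 yaw -0.009
at [ 595.4 -249.5  329. ] [3.139e+00 1.000e-03 1.635e+00] t 12.75 op 0.503 gf 0.0 F [-0.4  0.2  0.5]
```

View pics/g4.png

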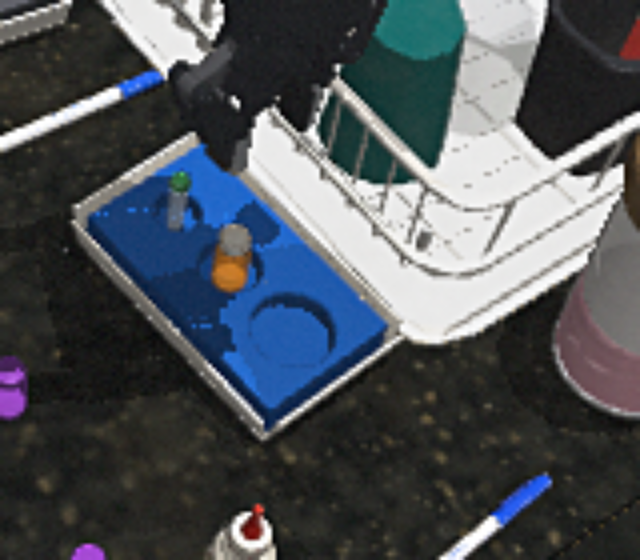

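The green tube (crop 177,200) and the vial (232,258) both stand upright in their pockets. Next is the dropper.

>>> apply_moves(
  deltas=[
    {"claw":-0.5,"delta_pos":[-3.6,-3.0,0],"yaw":0},
    {"claw":-0.5,"delta_pos":[-3.6,-3.1,0],"yaw":0},
    {"claw":-0.5,"delta_pos":[-3.6,-3.1,0],"yaw":0},
    {"claw":-0.5,"delta_pos":[-3.7,-3.0,0],"yaw":0},
    {"claw":-0.5,"delta_pos":[0,0,0],"yaw":0},
    {"claw":-0.5,"delta_pos":[0,0,0],"yaw":0},
  ],
)

```text
clock: 13.55
eef_pos: [482.3, -401.5, 325.6]
tcp_rot: [-3.14, -0.002, 1.634]
contact_force: [-0.6, -0.6, -0.1]
opening: 0.75
grasp_force: 0.0
```

```bash
python3 go.py 482.5 -402 212 94.2;python3 - <<'E'
from h import *
f=r.grab_frame("scene"); c=blob(mask(f["img"],"red",(345,305,380,335))); print(c[:2],ray(f,c[0],85))
E
```

```text
tool cm -0.05 0.02 11.36 yaw -0.01
at [ 482.3 -401.5  325.6] [-3.140e+00 -2.000e-03  1.634e+00] t 13.55 op 0.75 gf 0.0 F [-0.6 -0.6 -0.1]
(array([362.875 , 320.6875]), np.int32(32)) [[ 482.13018428 -402.16446432   85.        ]]
```

>>> apply_moves(
  deltas=[
    {"claw":-0.5,"delta_pos":[0,0,4],"yaw":0},
    {"claw":-0.5,"delta_pos":[0,0,4],"yaw":0},
    {"claw":-0.5,"delta_pos":[0,0,2],"yaw":0},
    {"claw":-0.5,"delta_pos":[0,0,1.5],"yaw":0},
    {"claw":-0.5,"delta_pos":[0,0,0],"yaw":0},
    {"claw":-0.5,"delta_pos":[0,0,0],"yaw":0},
  ],
)

```text
clock: 14.35
eef_pos: [483.1, -402.2, 213.2]
tcp_rot: [3.14, 0.001, 1.635]
contact_force: [0.3, -0.1, -0.0]
opening: 0.752
grasp_force: 0.0
```

>>> apply_moves(
  deltas=[
    {"claw":1,"delta_pos":[0,0,0],"yaw":0},
    {"claw":1,"delta_pos":[0,0,0],"yaw":0},
    {"claw":1,"delta_pos":[0,0,0],"yaw":0},
    {"claw":1,"delta_pos":[0,0,0],"yaw":0},
    {"claw":1,"delta_pos":[0,0,0],"yaw":0},
    {"claw":1,"delta_pos":[0,0,0],"yaw":0},
  ],
  grip_force=25,
)

```text
clock: 15.1
eef_pos: [482.8, -402.2, 213.0]
tcp_rot: [3.141, 0.001, 1.635]
contact_force: [-0.6, 1.1, 6.6]
opening: 0.382
grasp_force: 25.7
```

```bash
python3 go.py
```

```text
at [ 482.8 -402.2  213. ] [3.141e+00 1.000e-03 1.635e+00] t 15.1 op 0.382 gf 25.696781873703003 F [-0.6  1.1  6.6]
```

>>> apply_moves(
  deltas=[
    {"claw":1,"delta_pos":[0,0,-2],"yaw":0},
    {"claw":1,"delta_pos":[0,0,-3],"yaw":0},
    {"claw":1,"delta_pos":[0,0,-3],"yaw":0},
    {"claw":1,"delta_pos":[0,0,0],"yaw":0},
    {"claw":1,"delta_pos":[0,0,0],"yaw":0},
  ],
)

```text
clock: 15.72
eef_pos: [482.3, -401.7, 292.3]
tcp_rot: [-3.142, -0.0, 1.635]
contact_force: [-0.9, 0.1, -0.7]
opening: 0.384
grasp_force: 25.4
```

```bash
python3 go.py 597 -303 293 94.2
```

```text
tool cm 9.11 12.07 -0.07 yaw -0.009
at [ 482.3 -401.7  292.3] [-3.142 -0.     1.635] t 15.725 op 0.384 gf 25.385631322860718 F [-0.9  0.1 -0.7]
```

>>> apply_moves(
  deltas=[
    {"claw":1,"delta_pos":[1.5,2.0,0],"yaw":0},
    {"claw":1,"delta_pos":[1.5,2.0,0],"yaw":0},
    {"claw":1,"delta_pos":[1.5,2.0,0],"yaw":0},
    {"claw":1,"delta_pos":[1.5,2.0,0],"yaw":0},
    {"claw":1,"delta_pos":[1.5,2.0,0],"yaw":0},
    {"claw":1,"delta_pos":[1.5,2.0,0],"yaw":0},
    {"claw":1,"delta_pos":[0,0,2],"yaw":0},
    {"claw":1,"delta_pos":[0,0,0],"yaw":0},
  ],
)

```text
clock: 16.73
eef_pos: [595.7, -303.8, 269.7]
tcp_rot: [-3.138, -0.002, 1.635]
contact_force: [-0.7, 0.1, -0.7]
opening: 0.382
grasp_force: 25.4
```

```bash
python3 go.py 597 -303 230 94.2
```

```text
tool cm 0.07 0.14 3.97 yaw -0.009
at [ 595.7 -303.8  269.7] [-3.138e+00 -2.000e-03  1.635e+00] t 16.725 op 0.382 gf 25.350249409675598 F [-0.7  0.1 -0.7]
```

>>> apply_moves(
  deltas=[
    {"claw":1,"delta_pos":[0.1,0,1.5],"yaw":0},
    {"claw":1,"delta_pos":[0,0,1.5],"yaw":0},
    {"claw":1,"delta_pos":[0,0,0.5],"yaw":0},
    {"claw":1,"delta_pos":[0,0,0.3],"yaw":0},
    {"claw":1,"delta_pos":[0,0,0.3],"yaw":0},
    {"claw":1,"delta_pos":[0,0,0.1],"yaw":0},
    {"claw":1,"delta_pos":[0,0,0.1],"yaw":0},
    {"claw":1,"delta_pos":[0,0,0],"yaw":0},
  ],
)

```text
clock: 17.73
eef_pos: [596.6, -303.5, 230.1]
tcp_rot: [3.141, 0.0, 1.635]
contact_force: [-1.9, 0.7, 4.9]
opening: 0.376
grasp_force: 25.7
```

>>> apply_moves(
  deltas=[
    {"claw":0,"delta_pos":[0,0,0],"yaw":0},
    {"claw":-0.2,"delta_pos":[0,0,0],"yaw":0},
    {"claw":-0.2,"delta_pos":[0,0,0],"yaw":0},
    {"claw":-0.2,"delta_pos":[0,0,-3],"yaw":0},
    {"claw":-0.2,"delta_pos":[0,0,-4],"yaw":0},
    {"claw":-0.2,"delta_pos":[0,0,-4],"yaw":0},
    {"claw":-0.2,"delta_pos":[0,0,0],"yaw":0},
  ],
)

```text
clock: 18.6
eef_pos: [597.5, -303.9, 342.9]
tcp_rot: [3.136, 0.003, 1.635]
contact_force: [0.4, 0.1, -0.6]
opening: 0.6
grasp_force: 0.0
```

```bash
python3 go.py 443.8 40.7 300 78
```

```text
tool cm 35.37 -13.14 4.29 yaw 0.273
at [ 597.5 -303.9  342.9] [3.136e+00 3.000e-03 1.635e+00] t 18.6 op 0.6 gf 0.0 F [ 0.4  0.1 -0.6]
```

>>> apply_moves(
  deltas=[
    {"claw":-1,"delta_pos":[4.4,-1.6,0],"yaw":0},
    {"claw":-1,"delta_pos":[4.4,-1.6,0],"yaw":0},
    {"claw":-1,"delta_pos":[4.4,-1.6,0],"yaw":0},
    {"claw":-1,"delta_pos":[4.4,-1.6,0],"yaw":0},
    {"claw":-1,"delta_pos":[4.4,-1.7,0],"yaw":0},
    {"claw":-1,"delta_pos":[4.4,-1.7,0],"yaw":0},
    {"claw":-1,"delta_pos":[4.5,-1.7,0],"yaw":0},
    {"claw":-1,"delta_pos":[4.5,-1.6,0],"yaw":0},
  ],
)

```text
clock: 19.6
eef_pos: [442.0, 42.7, 338.5]
tcp_rot: [-3.141, -0.0, 1.634]
contact_force: [1.3, -0.2, 0.1]
opening: 1.002
grasp_force: 0.0
```

>>> apply_moves(
  deltas=[
    {"claw":-1,"delta_pos":[0,0,2],"yaw":0.14},
    {"claw":-1,"delta_pos":[0,0,2],"yaw":0.133},
    {"claw":-1,"delta_pos":[0,0,0],"yaw":0},
    {"claw":-1,"delta_pos":[0,0,0],"yaw":0},
  ],
)

```text
clock: 20.1
eef_pos: [443.2, 41.4, 299.3]
tcp_rot: [-3.141, 0.0, 1.364]
contact_force: [0.4, 0.3, 0.1]
opening: 1.001
grasp_force: 0.0
```

```bash
python3 go.py 443.8 40.7 180 78
python3 - <<'E'
from h import *
f=r.grab_frame("scene"); c0,a,p=blob(mask(f["img"],"pink",(226,185,262,225))); q=cv2.minAreaRect(ray(f,p,22)[:,:2].astype(np.float32)); print(c0,a,q)
cv2.imwrite("pics/g5.png",cv2.resize(f["img"][150:330,200:440],None,fx=3.3,fy=3.3))
E
```

```text
tool cm -0.06 0.07 11.93 yaw 0.003
at [443.2  41.4 299.3] [-3.141  0.     1.364] t 20.1 op 1.001 gf 0.0 F [0.4 0.3 0.1]
[239.7751938  200.17054264] 129 ((443.0083312988281, 41.12163543701172), (73.82539367675781, 55.06085968017578), 78.50946807861328)
```

View pics/g5.png

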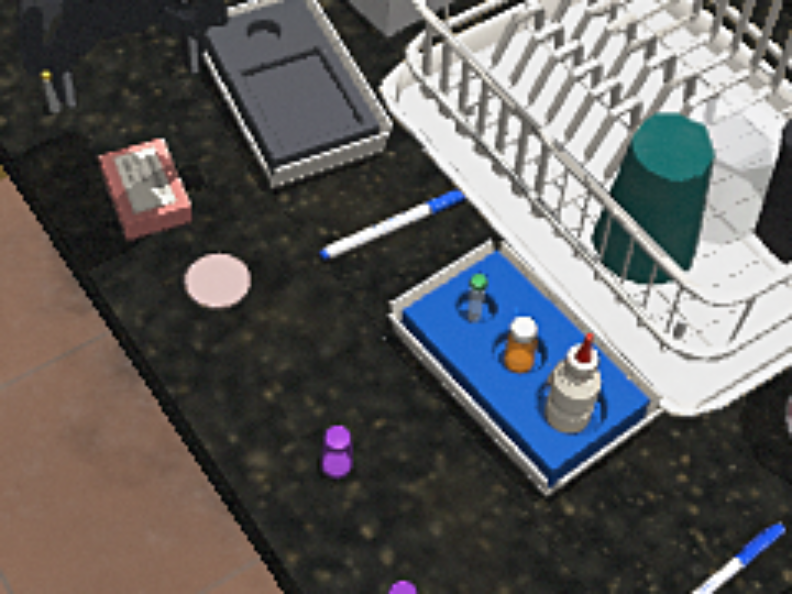

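The water kit is complete: tube (477,300), vial (520,345) and dropper (575,385) all stand in their pockets. The carton (150,185) is unmoved, so I'm descending on it.

>>> apply_moves(
  deltas=[
    {"claw":-1,"delta_pos":[0,0,4],"yaw":0},
    {"claw":-1,"delta_pos":[0,0,4],"yaw":0},
    {"claw":-1,"delta_pos":[0,0,2],"yaw":0},
    {"claw":-1,"delta_pos":[0,0,1.9],"yaw":0},
    {"claw":-1,"delta_pos":[0,0,0],"yaw":0},
    {"claw":-1,"delta_pos":[0,0,0],"yaw":0},
  ],
)

```text
clock: 20.9
eef_pos: [443.6, 41.5, 181.0]
tcp_rot: [3.141, -0.0, 1.362]
contact_force: [0.5, -0.3, 0.5]
opening: 1.002
grasp_force: 0.0
```

>>> apply_moves(
  deltas=[
    {"claw":1,"delta_pos":[0,0,0],"yaw":0},
    {"claw":1,"delta_pos":[0,0,0],"yaw":0},
    {"claw":1,"delta_pos":[0,0,0],"yaw":0},
    {"claw":1,"delta_pos":[0,0,0],"yaw":0},
    {"claw":1,"delta_pos":[0,0,0],"yaw":0},
  ],
  grip_force=30,
)

```text
clock: 21.52
eef_pos: [443.5, 41.5, 181.0]
tcp_rot: [3.14, -0.0, 1.362]
contact_force: [-1.6, -0.7, 8.1]
opening: 0.638
grasp_force: 30.3
```

```bash
python3 go.py
```

```text
at [443.5  41.5 181. ] [ 3.14  -0.     1.362] t 21.525 op 0.638 gf 30.266629457473755 F [-1.6 -0.7  8.1]
```

>>> apply_moves(
  deltas=[
    {"claw":1,"delta_pos":[0,0,-1],"yaw":0},
    {"claw":1,"delta_pos":[0,0,-2],"yaw":0},
    {"claw":1,"delta_pos":[0,0,-3],"yaw":0},
    {"claw":1,"delta_pos":[0,0,-2],"yaw":-0.04},
    {"claw":1,"delta_pos":[0,0,0],"yaw":0},
    {"claw":1,"delta_pos":[0,0,0],"yaw":0},
  ],
)

```text
clock: 22.28
eef_pos: [442.8, 41.5, 259.9]
tcp_rot: [-3.141, 0.0, 1.401]
contact_force: [-0.9, -0.4, -1.0]
opening: 0.633
grasp_force: 33.0
```

```bash
python3 go.py 593 42.3 261 80.7
python3 - <<'E'
from h import *
f=r.grab_frame("scene"); cv2.imwrite("pics/g6.png",cv2.resize(f["img"][110:260,180:340],None,fx=4,fy=4))
E
```

```text
tool cm 2.62 14.79 -0.11 yaw -0.008
at [442.8  41.5 259.9] [-3.141  0.     1.401] t 22.275 op 0.633 gf 32.99047350883484 F [-0.9 -0.4 -1. ]
```

View pics/g6.png

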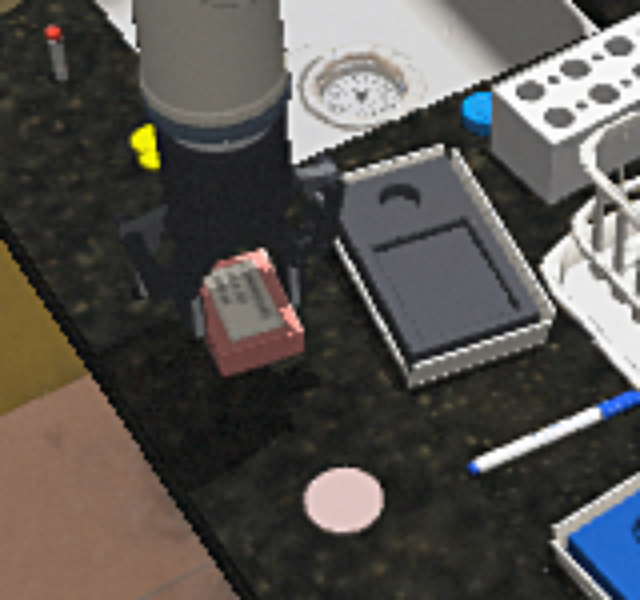

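The carton is held level at crop (250,310). Carrying it to the smear kit.

>>> apply_moves(
  deltas=[
    {"claw":1,"delta_pos":[0.4,2.5,0],"yaw":0},
    {"claw":1,"delta_pos":[0.4,2.5,0],"yaw":0},
    {"claw":1,"delta_pos":[0.4,2.5,0],"yaw":0},
    {"claw":1,"delta_pos":[0.4,2.5,0],"yaw":0},
    {"claw":1,"delta_pos":[0.5,2.5,0],"yaw":0},
    {"claw":1,"delta_pos":[0.5,2.3,0],"yaw":0},
    {"claw":1,"delta_pos":[0,0,1],"yaw":0},
    {"claw":1,"delta_pos":[0,0,0],"yaw":0},
  ],
)

```text
clock: 23.32
eef_pos: [591.8, 42.2, 248.0]
tcp_rot: [-3.137, 0.001, 1.402]
contact_force: [-0.6, 0.3, -1.2]
opening: 0.632
grasp_force: 32.9
```

```bash
python3 go.py 593 42.3 204 80.7
```

```text
tool cm 0.03 0.12 4.4 yaw -0.007
at [591.8  42.2 248. ] [-3.137e+00  1.000e-03  1.402e+00] t 23.325 op 0.632 gf 32.94917643070221 F [-0.6  0.3 -1.2]
```

>>> apply_moves(
  deltas=[
    {"claw":1,"delta_pos":[0,0,1.5],"yaw":0},
    {"claw":1,"delta_pos":[0,0,1.2],"yaw":0},
    {"claw":1,"delta_pos":[0,0,0.8],"yaw":0},
    {"claw":1,"delta_pos":[0,0,0.5],"yaw":0},
    {"claw":1,"delta_pos":[0,0,0.3],"yaw":0},
    {"claw":1,"delta_pos":[0,0,0.2],"yaw":0},
    {"claw":1,"delta_pos":[0,0,0],"yaw":0},
    {"claw":1,"delta_pos":[0,0,0],"yaw":0},
  ],
)

```text
clock: 24.32
eef_pos: [593.5, 42.3, 205.4]
tcp_rot: [3.141, -0.0, 1.402]
contact_force: [-0.6, 0.3, -1.4]
opening: 0.631
grasp_force: 33.0
```

```bash
python3 go.py 593 42.3 204 80.7
```

```text
tool cm -0.0 -0.05 0.14 yaw -0.007
at [593.5  42.3 205.4] [ 3.141 -0.     1.402] t 24.325 op 0.631 gf 32.979315519332886 F [-0.6  0.3 -1.4]
```

No contact yet; edging down.

>>> apply_moves(
  deltas=[
    {"claw":1,"delta_pos":[0,0,0.15],"yaw":0},
    {"claw":1,"delta_pos":[0,0,0.1],"yaw":0},
    {"claw":1,"delta_pos":[0,0,0],"yaw":0},
  ],
)

```text
clock: 24.7
eef_pos: [593.6, 42.3, 204.1]
tcp_rot: [3.141, -0.0, 1.402]
contact_force: [-4.9, -1.2, 14.6]
opening: 0.634
grasp_force: 34.6
```

>>> apply_moves(
  deltas=[
    {"claw":-0.5,"delta_pos":[0,0,-0.1],"yaw":0},
    {"claw":-0.8,"delta_pos":[0,0,0],"yaw":0},
    {"claw":-0.8,"delta_pos":[0,0,0],"yaw":0},
    {"claw":-0.8,"delta_pos":[0,0,-3],"yaw":0},
    {"claw":-0.8,"delta_pos":[0,0,-4],"yaw":0},
    {"claw":-0.8,"delta_pos":[0,0,-4],"yaw":0},
    {"claw":-0.5,"delta_pos":[0,0,0],"yaw":0},
  ],
)

```text
clock: 25.58
eef_pos: [594.6, 42.3, 316.8]
tcp_rot: [3.136, -0.001, 1.402]
contact_force: [0.3, -0.1, -0.6]
opening: 0.75
grasp_force: 0.0
```

```bash
python3 go.py 468.5 399.5 300 80.7
```

```text
tool cm 33.09 -18.44 1.68 yaw -0.007
at [594.6  42.3 316.8] [ 3.136e+00 -1.000e-03  1.402e+00] t 25.575 op 0.75 gf 0.0 F [ 0.3 -0.1 -0.6]
```

>>> apply_moves(
  deltas=[
    {"claw":0,"delta_pos":[4.1,-2.3,0.2],"yaw":0},
    {"claw":0,"delta_pos":[4.1,-2.3,0.2],"yaw":0},
    {"claw":0,"delta_pos":[4.1,-2.3,0.2],"yaw":0},
    {"claw":0,"delta_pos":[4.1,-2.3,0.2],"yaw":0},
    {"claw":0,"delta_pos":[4.2,-2.3,0.2],"yaw":0},
    {"claw":0,"delta_pos":[4.2,-2.3,0.2],"yaw":0},
    {"claw":0,"delta_pos":[4.2,-2.3,0.2],"yaw":0},
    {"claw":0,"delta_pos":[4.2,-2.3,0.2],"yaw":0},
  ],
)

```text
clock: 26.58
eef_pos: [466.9, 401.6, 296.2]
tcp_rot: [-3.141, 0.001, 1.402]
contact_force: [-0.3, 0.6, -0.2]
opening: 0.5
grasp_force: 0.0
```

>>> apply_moves(
  deltas=[
    {"claw":0,"delta_pos":[0,0,2],"yaw":0},
    {"claw":0,"delta_pos":[0,0,0],"yaw":0},
    {"claw":0,"delta_pos":[0,0,0],"yaw":0},
  ],
)

```text
clock: 26.95
eef_pos: [468.1, 399.3, 277.1]
tcp_rot: [-3.141, 0.001, 1.401]
contact_force: [-0.1, -0.7, -0.2]
opening: 0.499
grasp_force: 0.0
```

```bash
python3 go.py 468.3 399.5 191 80.7
python3 - <<'E'
from h import *
f=r.grab_frame("scene"); 
c=blob(mask(f["img"],"red",(185,110,202,135))); print(c[:2],ray(f,c[0],45))
cv2.imwrite("pics/g7.png",cv2.resize(f["img"][90:290,160:360],(600,600)))
E
```

```text
tool cm 0.02 0.01 8.61 yaw -0.008
at [468.1 399.3 277.1] [-3.141e+00  1.000e-03  1.401e+00] t 26.95 op 0.499 gf 0.0 F [-0.1 -0.7 -0.2]
(array([192.69230769, 118.        ]), np.int32(13)) [[467.00200194 397.93153882  45.        ]]
```

View pics/g7.png

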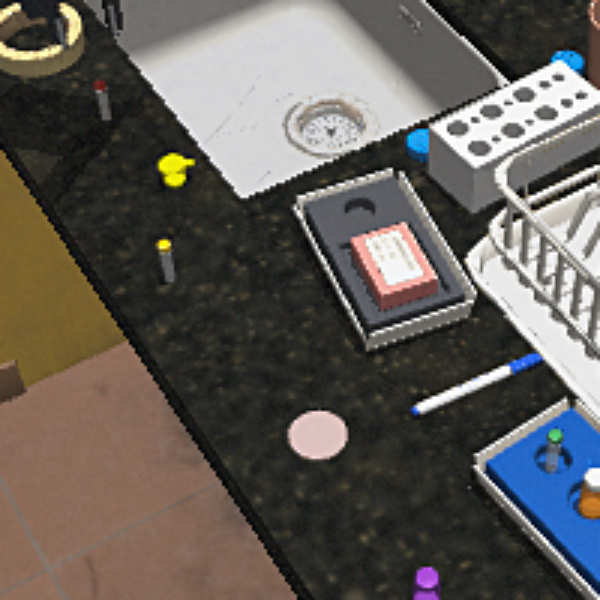

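The carton lies flat in its pocket at crop (395,265), and the red tube (102,100) is untouched. Descending on it.

>>> apply_moves(
  deltas=[
    {"claw":0,"delta_pos":[0,0,4],"yaw":0},
    {"claw":0,"delta_pos":[0,0,2.5],"yaw":0},
    {"claw":0,"delta_pos":[0,0,2.2],"yaw":0},
    {"claw":0,"delta_pos":[0,0,0],"yaw":0},
    {"claw":0,"delta_pos":[0,0,0],"yaw":0},
  ],
)

```text
clock: 27.62
eef_pos: [468.5, 400.3, 191.8]
tcp_rot: [3.141, -0.001, 1.401]
contact_force: [1.0, -0.8, -0.8]
opening: 0.502
grasp_force: 0.0
```

>>> apply_moves(
  deltas=[
    {"claw":1,"delta_pos":[0,0,0],"yaw":0},
    {"claw":1,"delta_pos":[0,0,0],"yaw":0},
    {"claw":1,"delta_pos":[0,0,0],"yaw":0},
    {"claw":1,"delta_pos":[0,0,0],"yaw":0},
    {"claw":1,"delta_pos":[0,0,0],"yaw":0},
  ],
  grip_force=20,
)

```text
clock: 28.25
eef_pos: [468.2, 400.8, 191.6]
tcp_rot: [3.141, -0.001, 1.402]
contact_force: [0.4, -1.3, 6.4]
opening: 0.132
grasp_force: 20.3
```

>>> apply_moves(
  deltas=[
    {"claw":1,"delta_pos":[0,0,-2],"yaw":0},
    {"claw":1,"delta_pos":[0,0,-3],"yaw":0},
    {"claw":1,"delta_pos":[0,0,-3],"yaw":0},
    {"claw":1,"delta_pos":[0,0,0],"yaw":0},
    {"claw":1,"delta_pos":[0,0,0],"yaw":0},
  ],
)

```text
clock: 28.88
eef_pos: [467.6, 400.3, 270.8]
tcp_rot: [-3.141, 0.0, 1.402]
contact_force: [0.6, -0.1, -0.5]
opening: 0.128
grasp_force: 19.8
```

```bash
python3 go.py 606.3 122.3 271 80.7
```

```text
tool cm -25.07 18.35 -0.02 yaw -0.007
at [467.6 400.3 270.8] [-3.141  0.     1.402] t 28.875 op 0.128 gf 19.770812222122913 F [ 0.6 -0.1 -0.5]
```

>>> apply_moves(
  deltas=[
    {"claw":1,"delta_pos":[-3.1,2.3,0],"yaw":0},
    {"claw":1,"delta_pos":[-3.1,2.3,0],"yaw":0},
    {"claw":1,"delta_pos":[-3.1,2.3,0],"yaw":0},
    {"claw":1,"delta_pos":[-3.1,2.3,0],"yaw":0},
    {"claw":1,"delta_pos":[-3.1,2.3,0],"yaw":0},
    {"claw":1,"delta_pos":[-3.2,2.3,0],"yaw":0},
    {"claw":1,"delta_pos":[-3.2,2.3,0],"yaw":0},
    {"claw":1,"delta_pos":[-3.2,2.2,0],"yaw":0},
  ],
)

```text
clock: 29.88
eef_pos: [606.0, 121.0, 269.4]
tcp_rot: [-3.139, 0.001, 1.402]
contact_force: [0.7, 0.4, -0.1]
opening: 0.133
grasp_force: 19.8
```

>>> apply_moves(
  deltas=[
    {"claw":1,"delta_pos":[0,0,2],"yaw":0},
    {"claw":1,"delta_pos":[0,0,0],"yaw":0},
    {"claw":1,"delta_pos":[0,0,0],"yaw":0},
  ],
)

```text
clock: 30.25
eef_pos: [605.4, 123.1, 250.1]
tcp_rot: [-3.14, 0.0, 1.403]
contact_force: [0.4, 0.7, 0.1]
opening: 0.137
grasp_force: 19.8
```

```bash
python3 go.py 606.3 122.3 209 80.7
```

```text
tool cm -0.07 0.1 4.11 yaw -0.006
at [605.4 123.1 250.1] [-3.14   0.     1.403] t 30.25 op 0.137 gf 19.76750238733075 F [0.4 0.7 0.1]
```

>>> apply_moves(
  deltas=[
    {"claw":1,"delta_pos":[0,0,1.5],"yaw":0},
    {"claw":1,"delta_pos":[0,0,1.3],"yaw":0},
    {"claw":1,"delta_pos":[0,0,0.5],"yaw":0},
    {"claw":1,"delta_pos":[0,0,0.3],"yaw":0},
    {"claw":1,"delta_pos":[0,0,0.3],"yaw":0},
    {"claw":1,"delta_pos":[0,0,0.3],"yaw":0},
    {"claw":1,"delta_pos":[0,0,0.1],"yaw":0},
    {"claw":1,"delta_pos":[0,0,0],"yaw":0},
  ],
)

```text
clock: 31.25
eef_pos: [606.4, 122.3, 208.6]
tcp_rot: [3.141, -0.0, 1.402]
contact_force: [-1.5, -1.2, 6.3]
opening: 0.134
grasp_force: 19.6
```

Seated. Releasing and backing out of view.

>>> apply_moves(
  deltas=[
    {"claw":0.6,"delta_pos":[0,0,0],"yaw":0},
    {"claw":0.4,"delta_pos":[0,0,0],"yaw":0},
    {"claw":0.4,"delta_pos":[0,0,0],"yaw":0},
    {"claw":0.4,"delta_pos":[0,0,-2],"yaw":0},
    {"claw":0.4,"delta_pos":[0,0,-4],"yaw":0},
    {"claw":0.4,"delta_pos":[0,0,-5],"yaw":0},
    {"claw":0.4,"delta_pos":[0,-5,-3],"yaw":0},
    {"claw":0.4,"delta_pos":[0,-5,-3],"yaw":0},
  ],
)

```text
clock: 32.25
eef_pos: [506.4, 139.1, 380.0]
tcp_rot: [3.14, -0.001, 1.401]
contact_force: [0.2, -0.2, -0.1]
opening: 0.3
grasp_force: 0.0
```

>>> apply_moves(
  deltas=[
    {"claw":0.4,"delta_pos":[5,-3,0],"yaw":0},
    {"claw":0.4,"delta_pos":[5,0,0],"yaw":0},
    {"claw":0.4,"delta_pos":[5,0,0],"yaw":0},
    {"claw":0.4,"delta_pos":[5,0,0],"yaw":0},
    {"claw":0.4,"delta_pos":[0,0,0],"yaw":0},
    {"claw":0.4,"delta_pos":[0,0,0],"yaw":0},
  ],
)

```text
clock: 33.0
eef_pos: [511.2, 340.9, 378.3]
tcp_rot: [3.142, 0.0, 1.402]
contact_force: [-1.0, -0.7, -0.0]
opening: 0.301
grasp_force: 0.0
```

Run:
```python
from h import *
f=r.grab_frame("scene"); i=f["img"]; cv2.imwrite("pics/end.png",cv2.resize(i[90:390,150:450],(600,600)))
for n,c,w,z in(("red","red",(240,140,310,190),60),("green","green",(320,200,380,260),60),("yellow","yellow",(208,160,222,190),45),("cup","yellow",(205,135,230,157),22),("carton","pink",(260,150,320,200),45)):
    try:
        b=blob(mask(i,c,w)); print(n,b[0].round(1),b[1],ray(f,b[0],z)[0].round(1), cv2.minAreaRect(ray(f,b[2],z)[:,:2].astype(np.float32)) if n=="carton" else "")
    except Exception as e: print(n,e)
```

```text
red [279.5 151.7] 14 [605.6 122.1  60. ] 
green [344.8 234.9] 18 [ 590.5 -199.8   60. ] 
yellow [214.2 171.5] 16 [423.6 165.8  45. ] 
cup [217.7 145.8] 92 [484.9 272.6  22. ] 
carton [290.6 176.3] 223 [589.7  39.6  45. ] ((591.1669921875, 40.847965240478516), (77.76485443115234, 55.33611297607422), 80.19369506835938)
```

View pics/end.png

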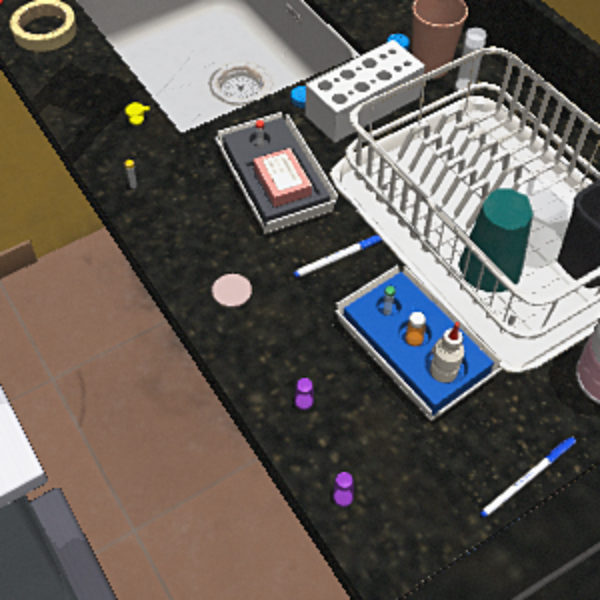

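All five items sit in their pockets: red tube (260,132), carton (283,177), green tube (389,298), vial (415,328) and dropper (449,355). The yellow tube, dish and cup have not moved.

```bash
python3 -c "
from rig import r
print(r.sign_off())"
```

```text
the job is handed in; nothing more can be done
None
```

The job is handed in: in the last picture all five items stand in their pockets with the carton flat, and the rest of the stock is where it started. It took about 33 s of robot time, and the sign-off gave no verdict.

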